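Back off the ratchet bottle clamp

ROBOT

A 6-joint arm with a two-finger parallel gripper is mounted at the origin on the work surface. World frame = base frame: x ahead of the robot, y to its left, z up, the work surface at z = 0. Lengths are in m, angles in rad, forces in N, time in s.
With the tool pointing down it reaches from about 0.35 to 0.975 m from the base axis. Payload 4.9 kg.
Tool frame: the origin (TCP) lies between the finger pads; the fingertips stand 25 mm ahead of it and the grasp point (between the pads) lies 6 mm ahead of it; z points along the fingers, y is the line along which they close (so a half turn about z gives the same grasp; the last joint's range is limited). The gripper opens to 85 mm and grips with 20 to 120 N. Pads are 22 mm wide; open, the fingers measure 114 mm over their backs; the gripper's body (76 mm by 85 mm) begins 54 mm behind the grasp point. The pads swing forward as they close: fully open they stand 13 mm farther back than shut.
Start: joints at [0.982, 0.053, 1.613, -0, 1.476, -0.119], TCP at [0.283, 0.557, 0.256] pointing down, gripper open.
Joint ranges: [-3.01, 3.01], [-1.01, 2.22], [0.06, 2.58], [-1.02, 4.17], [0.09, 2.62], [-3.14, 3.14]. Speed limits (rad/s): [2.57, 2.57, 3.14, 3.14, 3.14, 3.14].

INTERFACE

Orientations are given as a unit quaternion [w, x, y, z].
In Python, from plant import manip gives the robot as it stands.
- The arm moves only by the shell command python3 -m inch 'ROWS'. ROWS is JSON, a list of rows, each a list of 3 entries, a list of its own where there are three numbers: the shift along the tool's x, y, z in m, then the turn, a rotation vector about the tool's x, y, z in rad, then the opening, from 0 (shut) to 1 (fully open). A call has 1 to 8 rows; each row shifts and turns the commanded pose from where the row before left it, along the tool's axes as they then stand; what a row does not reach is not made up. A row lasts 1/10 s, in which the tool goes at most 50 mm and 8.59 degrees, less where a joint would pass 70% of its speed; a pose out of reach is approached as far as the arm can. A call with a gripper value outside its range is refused whole. The fingers move at their own pace and stop on an object; the grip force is fixed at half the most. Time passes only in rows, so rows that do not move let the fingers close. It gives the time, the measured TCP pose, the force, the opening and the grip force at its end, in the units of the state.
- manip.state(): the state, without advancing time (a new reading comes with each control period).
- manip.grab_frame(name): name is "scene" or "top" or "wrist"; returns (picture, depth): 480x640x3 uint8, red, green, blue; 480x640 float32, m along the optical axis (not along the pixel's ray), 0 where there is no reading.
- manip.camera_params(name): a dict with "camera_matrix" (3x3 intrinsics, pixels), "rvec" (rotation vector, rad) and "tvec" (3), from world to camera coordinates, as OpenCV has them. Camera axes: x right, y down, z forward; pixel columns grow to the right and rows downward; lengths in m; the calibration is good to about 2 mm. A picture is of the moment at which its call begins: read the wrist's pose just before it. camera_params takes no time and is no camera call; for the wrist camera it gives the pose at the moment of the call.
- manip.job_done(): hands the job in; it is judged then, once.
Trained networks look in the newest picture that a camera, given by its name, has taken for a name from the list of things; names that differ only in an ending like _2 or _b are one class to them, and where a whole thing is asked for, a point or a joint stands for the part that bears it (a point fixed in the world has none). Each returns a list of dicts, best first, with "score" (0 to 1); they miss things now and then, are a little off and sometimes report something else, mostly with a low value. They report only what shows in the picture. A call takes as long as a camera call.
- manip.look_for(camera, label): "point" ([x, y, z] in m, in world coordinates, good to about 4 mm: the middle of the surface that is visible of it).
The state is a dict: "time": time; "joint_pos": joint angles; "joint_vel": joint speeds; "joint_efforts": joint torques, N m; "tool_pos": TCP position; "tool_rot": TCP orientation; "contact_force": force on the tool from outside, world axes, zero at the start; "ft_torque": the same for the moment, N m; "gripper_width": opening from 0.0 (shut) to 1.0 (fully open); "grasp_force": force on a finger pad.
Only numpy, scipy, OpenCV 4.12 (cv2) and the standard library are available. Lean on these libraries where they do the work, as an engineer would, in place of code of your own. Each camera call takes 0.05 s, during which the arm holds its last target. There are 200 camera calls.

TASK

The ratchet bottle clamp on the lab bench was left wound in; open it for the next jar. Throw its holding pawl right back out of the teeth so that it stays up, turn the ratchet wheel backwards (clockwise seen from above) until it comes up against its end stop and the jaw is fully open, then tip the pawl over again so that it drops back into the teeth. Leave the bottle, jar and beaker around it where they stand.

Things in the scene. Friction and masses are not known exactly. Their poses are not given: they have to be found in the camera images.
- clamp: Bottle clamp fixed to the bench: grey base plate 12 mm thick with a flat steel ratchet wheel, a steel pawl and aluminium V jaws. Origin: on the wheel's upright axis at bench height; z up, y along the plate from wheel to jaws (fixed jaw 310 mm away; jaws up to 90 mm high). In this frame the plate covers x -155..115, y -155..345 mm.
- wheel_axis (a point): Centre of the ratchet wheel's top, 40 mm above the bench, on its upright axis. Wheel 218 mm across, with 18 saw teeth on its rim (radius 88 to 108 mm) reaching 55 mm above the bench. On it stands the wing handle: an upright flat steel bar 130 mm long through the axis, 8 mm thick, 44 to 110 mm above the bench. Push the wing's flat side near an end to turn the wheel.
- wing_end (a point): Top of one end of the wing handle, 65 mm from the wheel's axis, 110 mm above the bench. At wheel angle q it lies 20 degrees + q anticlockwise from the clamp's x axis; the other end is opposite.
- wheel (a joint): Angle of the ratchet wheel, rad. 0 = wound right back to its end stop (jaw open); grows anticlockwise seen from above (winding in) to a stop at 2.2. Starts between 1.4 and 2.0. It stays where it is left; turning takes about 0.3 N m. With the pawl in the teeth it turns only anticlockwise, the pawl clicking over.
- pawl (a joint): Angle of the pawl about its level pivot, rad. 0 = nose fully down between teeth (up to 0.2 when resting on a tooth's slope); grows as the nose lifts, to a stop at 2.2 where it lies thrown back and stays. It tips by its weight (about 0.3 kg): let go below about 1.2 it falls onto the teeth, above about 1.4 it falls to the thrown-back stop.
- jaw (a joint): Slide of the moving V jaw, m: 0 = open, grows towards the fixed jaw; geared to the wheel, 30 mm per rad (0.03 x wheel angle). Not to be handled.
- pawl_pivot (a point): The pawl's pivot: x -85, y -98, z 64 mm in the clamp's frame, axis along the clamp's y. The pawl swings in the clamp's x-z plane between two fork cheeks (30 mm long in x, 80 mm high, 13 to 21 mm either side in y). Its arm, 89 mm long, 12 thick, 20 wide, runs from the pivot along the clamp's +x when down; thrown back it leans at 126 degrees from +x, up and away from the wheel.
- lever_tip (a point): Tip of the pawl's thumb lever (60 mm long from the pivot, 10 thick, 20 wide), which rises from the pivot 75 degrees above the arm and turns with it. Push it towards the clamp's -x to lift the nose. Thrown back, it points to -x, 21 degrees below level; the arm, then upright, is what to push towards +x to tip the pawl back.
- nose (a point): The lower tip of the pawl's nose, 85 mm along the arm from the pivot and 21 mm below its middle line.
- jar: Bystander: amber jar, 68 mm across, 110 mm high; origin under its centre.
- wash_bottle: Bystander: white bottle with a blue cap, 60 mm across, 160 mm high; origin under its centre.
- beaker: Bystander: clear open beaker, 72 mm across, 90 mm high; origin under its centre.

How it is judged:
By the outcome, as a careful person would: the job done as asked, in the order asked, and still so for the second after the job is handed in, with the robot touching nothing.
It also fails if it takes over 67 s, if anything falls off the work surface, if the arm or the gripper's body presses on something with over 40 N, if the wrist force passes 120 N, or if a joint passes its speed limit or range.

## Working session

There is one attempt and no reset: what is moved stays moved. The work goes in short steps, Python scripts to look and compute and a shell command to move; the robot and the scene stay as the last step left them, time stands still between calls to the robot, and variables do not carry over. Pictures are saved under pics/ and viewed, at most 10 in all, crops included, and the job is handed in when it is done.

```bash
ls; mkdir -p pics
cat > h.py <<'E'
from plant import manip
import numpy as np, cv2
def cam(n):
    p=manip.camera_params(n);R=cv2.Rodrigues(np.array(p["rvec"],float))[0]
    return np.array(p["camera_matrix"]),R,np.array(p["tvec"],float).ravel()
def unproj(n,u,v,d):
    K,R,t=cam(n);c=np.linalg.inv(K)@np.array([u,v,1.])*d
    return R.T@(c-t)
def proj(n,P):
    K,R,t=cam(n);c=K@(R@np.array(P,float)+t);return c[:2]/c[2]
def snap(n,f):
    im,d=manip.grab_frame(n);cv2.imwrite("pics/"+f,im[:,:,::-1]);np.save("pics/"+f+".npy",d);return im,d
E
python3 - <<'E'
from h import *
for c in("top","scene"):
    snap(c,c+"1.png")
    for l in["clamp","wheel_axis","wing_end","pawl_pivot","lever_tip","nose","jar","wash_bottle","beaker","jaw"]:
        print(c,l,[(np.round(r["point"],3).tolist(),round(r["score"],2)) for r in manip.look_for(c,l)[:3]])
s=manip.state();print(s)
E
```

```text
pics
top clamp [([0.594, 0.045, 0.015], 0.64)]
top wheel_axis [([0.59, 0.045, 0.012], 0.61), ([0.601, 0.169, 0.036], 0.57)]
top wing_end [([0.627, -0.042, 0.038], 0.57)]
top pawl_pivot [([0.593, 0.04, 0.012], 0.74)]
top lever_tip [([0.597, -0.146, 0.071], 0.94), ([0.602, 0.17, 0.038], 0.59)]
top nose [([0.599, -0.15, 0.073], 0.88), ([0.592, 0.042, 0.018], 0.28)]
top jar [([0.396, 0.098, 0.113], 0.61)]
top wash_bottle [([0.594, -0.311, 0.111], 0.96)]
top beaker [([0.412, -0.006, 0.026], 0.69), ([0.602, -0.149, 0.071], 0.59)]
top jaw [([0.599, 0.171, 0.039], 0.97)]
scene clamp [([0.651, 0.045, 0.022], 0.77)]
scene wheel_axis [([0.648, 0.041, 0.026], 0.89)]
scene wing_end [([0.663, -0.04, 0.039], 0.68)]
scene pawl_pivot [([0.651, 0.042, 0.023], 0.7)]
scene lever_tip [([0.59, -0.148, 0.076], 0.85)]
scene nose [([0.591, -0.153, 0.079], 0.73)]
scene jar [([0.417, 0.106, 0.073], 0.7), ([0.595, -0.148, 0.073], 0.59)]
scene wash_bottle [([0.622, -0.315, 0.085], 0.57)]
scene beaker [([0.441, -0.007, 0.068], 0.61), ([0.652, 0.045, 0.023], 0.19)]
scene jaw [([0.634, 0.174, 0.042], 0.85)]
{'time': 1.1, 'joint_pos': array([ 9.81997456e-01,  5.26872694e-02,  1.61288293e+00, -1.74886450e-05,
        1.47602551e+00, -1.19007400e-01]), 'joint_vel': array([-1.02968549e-03,  6.84740089e-04, -1.72956802e-04, -4.01741137e-04,
       -3.07506239e-03,  5.42091851e-05]), 'joint_efforts': array([-2.80973318e-04, -3.93680263e+01, -3.70467925e+01, -1.13163755e-04,
        1.82196709e-04, -1.06265998e-05]), 'tool_pos': array([0.28293489, 0.55726944, 0.25632168]), 'tool_rot': array([ 7.63688749e-06,  2.32740780e-01,  9.72538806e-01, -4.44790648e-06]), 'contact_force': array([-0.10065069,  0.33365977,  0.01798682]), 'ft_torque': array([ 0.03295186,  0.03465388, -0.0002562 ]), 'grasp_force': 0.0, 'gripper_width': 0.9993180191761047}
```

View pics/top1.png

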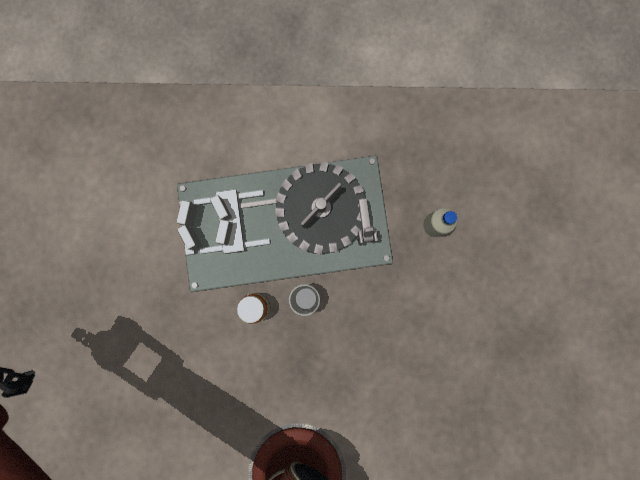

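View pics/scene1.png

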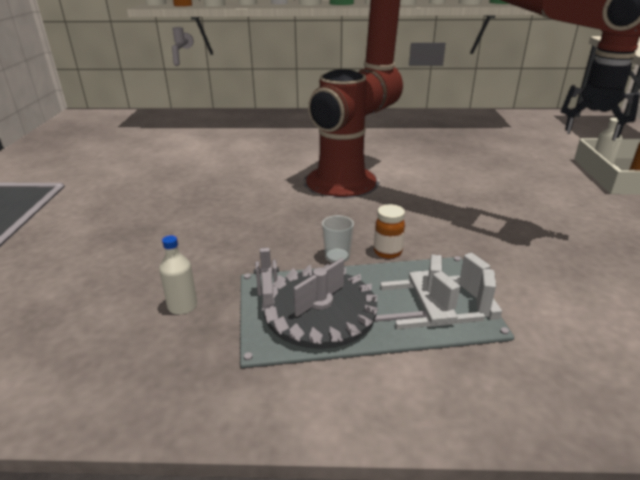

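The top view shows the plate corners at about (178,184), (376,156), (393,263) and (190,291). The wheel hub is at (320,208), with wing ends at (303,224) and (343,186) and the pawl at (366,220). The clamp's x axis points roughly along world +x.

```bash
cat >> h.py <<'E'
def ray(n,u,v,z):
    K,R,t=cam(n);o=-R.T@t;d=R.T@np.linalg.inv(K)@np.array([u,v,1.]);return o+d*(z-o[2])/d[2]
E
python3 - <<'E'
from h import *
im=cv2.imread("pics/top1.png")
hsv=cv2.cvtColor(im,cv2.COLOR_BGR2HSV)
# plate color mask via greenish grey
p=im[270,300].astype(int);print(p,im[300,100])
b,g,r=[im[:,:,i].astype(int) for i in range(3)]
m=((g-r)>4).astype(np.uint8)*255
m=cv2.morphologyEx(m,cv2.MORPH_OPEN,np.ones((3,3)))
cs,_=cv2.findContours(m,0,2);c=max(cs,key=cv2.contourArea)
box=cv2.boxPoints(cv2.minAreaRect(cv2.convexHull(c)));print(box)
ap=cv2.approxPolyDP(cv2.convexHull(c),6,True)[:,0];print(ap.tolist())
A=ap if len(ap)==4 else box
W=np.array([ray("top",u,v,.012)[:2] for u,v in A]);print(W.round(4))
from scipy.optimize import least_squares
M=np.array([[-.155,-.155],[.115,-.155],[.115,.345],[-.155,.345]])
def f(p):
    c,s=np.cos(p[2]),np.sin(p[2]);Q=M@np.array([[c,s],[-s,c]])+p[:2]
    return np.concatenate([q-W[np.argmin(np.linalg.norm(W-q,axis=1))] for q in Q])
best=min((least_squares(f,[.63,-.05,a]) for a in(-.2,-.1,0,.1,.2)),key=lambda r:r.cost)
print(best.x,best.fun.round(4));np.save("pose.npy",best.x)
x,y,a=best.x
for px,z in(((303,224),.11),((343,186),.11)):
    w=ray("top",*px,z);d=w[:2]-[x,y];print(w,np.hypot(*d),np.arctan2(d[1],d[0])-a)
print("hub",ray("top",320,208,.08))
# depth points of the tall stuff near wing
d=np.load("pics/top1.png.npy");K,R,t=cam("top")
vv,uu=np.mgrid[150:280,260:400];P=np.stack([(uu-K[0,2])/K[0,0],(vv-K[1,2])/K[1,1],np.ones_like(uu)],-1)*d[150:280,260:400,None]
P=(P.reshape(-1,3)-t)@R
c,s=np.cos(a),np.sin(a);L=(P[:,:2]-[x,y])@np.array([[c,-s],[s,c]])
h=(P[:,2]>.085)&(np.hypot(*L.T)<.075);Lh=L[h];e=np.linalg.svd(Lh-Lh.mean(0))[2][0]
print("wing",h.sum(),Lh.mean(0),Lh.min(0),Lh.max(0),"q",np.arctan2(e[1],e[0])-np.radians(20))
def w(l):return [x+c*l[0]-s*l[1],y+s*l[0]+c*l[1]]
print("pivot",w([-.085,-.098]),"lever tip",w([-.085+.06*np.cos(np.radians(75)),-.098]))
E
```

```text
[119 126 117] [103 111 120]
[[174.87999 184.15999]
 [376.75998 155.31999]
 [392.09998 262.7    ]
 [190.22    291.53998]]
[[377, 161], [390, 263], [190, 290], [186, 255], [243, 208], [338, 161]]
[[ 0.6881  0.3145]
 [ 0.7684 -0.1819]
 [ 0.5046 -0.2222]
 [ 0.4251  0.2668]]
[ 0.63160433 -0.04625025  0.16186215] [-0.001  -0.002   0.0017  0.0012  0.0015 -0.0017 -0.0021  0.0025]
[ 0.58460356 -0.00803251  0.11      ] 0.06057779325438363 2.2970345570241415
[ 0.67275083 -0.09679711  0.11      ] 0.06517682407214054 -1.0494229535477486
hub [ 0.62579125 -0.04535027  0.08      ]
wing 315 [-0.00140654 -0.00043278] [-0.04177588 -0.0509993 ] [0.04134655 0.05063817] q 1.8980410266835572
pivot [np.float64(0.5635086940054056), np.float64(-0.15666757141536908)] lever tip [np.float64(0.5788348536862324), np.float64(-0.15416495226220056)]
```

```bash
cat >> h.py <<'E'
from scipy.spatial.transform import Rotation as Ro
X0,Y0,A0=.630,-.0463,.162   # clamp pose
C=np.array([[np.cos(A0),-np.sin(A0)],[np.sin(A0),np.cos(A0)]])
def w(l): return np.r_[C@np.array(l[:2])+[X0,Y0],l[2]]
def st():
    s=manip.state();q=s["tool_rot"];R=Ro.from_quat([q[1],q[2],q[3],q[0]]).as_matrix()
    p=s["tool_pos"];tip=p+R[:,2]*.025
    l=C.T@(tip[:2]-[X0,Y0]);y=np.degrees(np.arctan2(R[1,0],R[0,0])-A0)
    print("t",round(s["time"],2),"tip clamp mm",(np.r_[l,tip[2]]*1000).round(1),"yaw(clamp,deg)",round((y+180)%360-180,1),"tilt",R[:,2].round(3),"F",s["contact_force"].round(1),"j",s["joint_pos"].round(2),"g",round(s["gripper_width"],2))
    return tip,R
def go(l,yaw=None):  # target tip in clamp frame (m)
    tip,R=st();print("shift",(R.T@(w(l)-tip)).round(4))
    if yaw is not None:
        y=np.arctan2(R[1,0],R[0,0])-A0;d=(np.radians(yaw)-y+np.pi)%(2*np.pi)-np.pi;print("turn z",round(-d,3))
E
python3 -c "
from h import *
go([-.042,-.098,.2],180)"
```

```text
t 1.1 tip clamp mm [-245.2  651.6  231.3] yaw(clamp,deg) 143.8 tilt [ 0. -0. -1.] F [-0.1  0.3  0. ] j [ 0.98  0.05  1.61 -0.    1.48 -0.12] g 1.0
shift [-0.6067 -0.485   0.0313]
turn z -0.632
```

```bash
python3 -m inch '[[[-0.036,-0.029,0],[0,0,0],0],[[-0.036,-0.029,0],[0,0,0],0],[[-0.036,-0.029,0],[0,0,0],0],[[-0.036,-0.029,0],[0,0,0],0],[[-0.036,-0.029,0],[0,0,0],0],[[-0.036,-0.029,0],[0,0,0],0],[[-0.036,-0.029,0],[0,0,0],0],[[-0.036,-0.029,0],[0,0,0],0]]' && python3 -m inch '[[[-0.036,-0.029,0],[0,0,0],0],[[-0.036,-0.029,0],[0,0,0],0],[[-0.036,-0.029,0],[0,0,0],0],[[-0.036,-0.029,0],[0,0,0],0],[[-0.036,-0.029,0],[0,0,0],0],[[-0.036,-0.029,0],[0,0,0],0],[[-0.036,-0.029,0],[0,0,0],0],[[0,0,0],[0,0,0],0]]' && python3 -m inch '[[[0,0,0],[0,0,-0.13],0],[[0,0,0],[0,0,-0.13],0],[[0,0,0],[0,0,-0.13],0],[[0,0,0],[0,0,-0.13],0],[[0,0,0],[0,0,-0.112],0],[[0,0,0],[0,0,0],0],[[0,0,0],[0,0,0],0]]'
python3 - <<'E'
from h import *
go([-.042,-.098,.12],180)
im,d=snap("wrist","wr1.png")
for l in([-.085,-.098,.064],[-.0695,-.098,.122],[0,-.098,.07],[-.042,-.098,.096]): print(proj("wrist",w(l)).round())
E
```

```text
time: 1.9
tool_pos: [0.4351, 0.2183, 0.2566]
tool_rot: [0.0, 0.233, 0.973, 0.0]
contact_force: [0.1, -0.3, -0.4]
gripper_width: 0.002
grasp_force: 0.0
time: 2.7
tool_pos: [0.5687, -0.0797, 0.2562]
tool_rot: [0.0, 0.235, 0.972, -0.001]
contact_force: [0.2, 0.2, -0.0]
gripper_width: -0.004
grasp_force: 0.0
time: 3.4
tool_pos: [0.5674, -0.0747, 0.2564]
tool_rot: [0.0, -0.08, 0.997, 0.0]
contact_force: [0.6, 0.6, -0.8]
gripper_width: 0.002
grasp_force: 0.0
t 3.4 tip clamp mm [-66.4 -17.9 231.4] yaw(clamp,deg) 179.9 tilt [ 0.  0. -1.] F [ 0.6  0.6 -0.8] j [-0.26 -0.07  1.74  0.    1.48 -1.99] g 0.0
shift [-0.0245 -0.08    0.1114]
turn z -0.002
[235. 203.]
[218. 235.]
[239. 290.]
[229. 258.]
```

View pics/wr1.png

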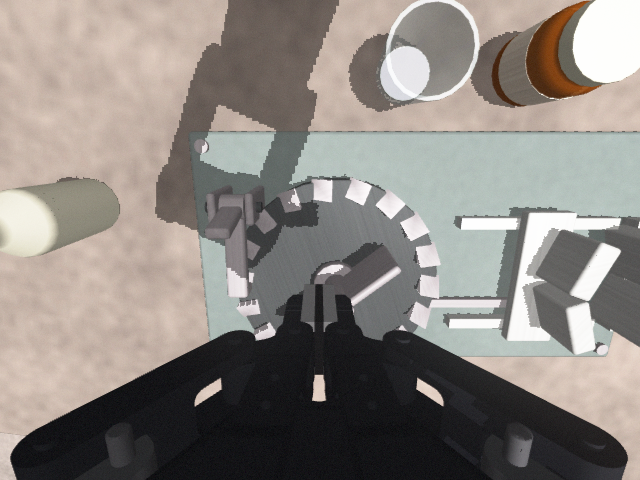

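The wrist view shows the lever top near (222,228) and the pivot near (233,205), within a few pixels of my prediction. Next I move in front of the lever and down.

```bash
python3 -m inch '[[[-0.013,-0.04,0],[0,0,0],0],[[-0.013,-0.04,0],[0,0,0],0],[[0,0,0.04],[0,0,0],0],[[0,0,0.04],[0,0,0],0],[[0,0,0.03],[0,0,0],0],[[0,0,0.02],[0,0,0],0],[[0,0,0],[0,0,0],0],[[0,0,0],[0,0,0],0]]'
python3 -c "
from h import *
go([-.054,-.098,.1],180)"
```

```text
time: 4.25
tool_pos: [0.6062, -0.1498, 0.1266]
tool_rot: [-0.0, -0.081, 0.997, 0.0]
contact_force: [0.7, 0.2, 0.4]
gripper_width: -0.002
grasp_force: 0.0
t 4.25 tip clamp mm [-40.2 -98.3 101.6] yaw(clamp,deg) 180.0 tilt [-0.  0. -1.] F [0.7 0.2 0.4] j [-0.36  0.16  1.72  0.    1.26 -2.09] g -0.0
shift [0.0138 0.0003 0.0016]
turn z -0.001
```

```bash
python3 -m inch '[[[0.013,0,0],[0,0,0],0],[[0.013,0,0],[0,0,0],0],[[0.013,0,0.001],[0,0,0],0],[[0.013,0,0.001],[0,0,0],0],[[0.006,0,0.001],[0,0,0],0],[[0,0,0],[0,0,0],0]]'
python3 - <<'E'
from h import *
st()
im,d=snap("scene","sc2.png");cv2.imwrite("pics/sc2c.png",cv2.resize(im[200:350,200:400,::-1],None,fx=4,fy=4,interpolation=2))
E
```

```text
time: 4.85
tool_pos: [0.5472, -0.1592, 0.1227]
tool_rot: [-0.001, -0.081, 0.997, 0.0]
contact_force: [-0.0, -0.6, 0.5]
gripper_width: 0.002
grasp_force: 0.3
t 4.85 tip clamp mm [-100.   -98.1   97.7] yaw(clamp,deg) 180.0 tilt [-0.002  0.    -1.   ] F [-0.  -0.6  0.5] j [-0.41  0.04  1.85 -0.    1.25 -2.15] g 0.0
```

View pics/sc2c.png

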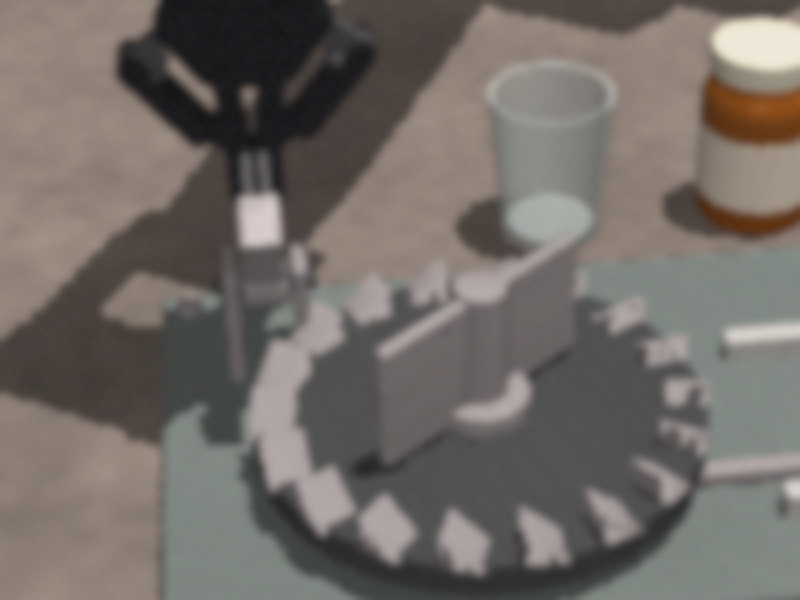

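The pawl is lifted: its arm stands in front of the finger at about (260,240) in the crop. I continue down the arc.

```bash
python3 -m inch '[[[0.005,0,0.003],[0,0,0],0],[[0.004,0,0.003],[0,0,0],0],[[0.003,0,0.004],[0,0,0],0],[[0.003,0,0.004],[0,0,0],0],[[0.003,0,0.002],[0,0,0],0],[[0,0,0],[0,0,0],0],[[0,0,0],[0,0,0],0]]'
python3 -c "
from h import *
st()"
python3 -m inch '[[[0.012,0,0],[0,0,0],0],[[0.012,0,0],[0,0,0],0],[[0.012,0,0],[0,0,0],0],[[0.012,0,0],[0,0,0],0],[[0.012,0,0],[0,0,0],0],[[0.02,0,0],[0,0,0],0],[[0.02,0,0],[0,0,0],0],[[0,0,0],[0,0,0],0]]'
python3 - <<'E'
from h import *
st()
im,d=snap("scene","sc3.png");cv2.imwrite("pics/sc3c.png",cv2.resize(im[200:350,200:400,::-1],None,fx=4,fy=4,interpolation=2))
E
```

```text
time: 5.6
tool_pos: [0.5309, -0.1621, 0.1071]
tool_rot: [-0.0, -0.081, 0.997, 0.0]
contact_force: [-1.3, -0.8, 0.2]
gripper_width: 0.0
grasp_force: 0.0
t 5.6 tip clamp mm [-116.5  -98.3   82.1] yaw(clamp,deg) -180.0 tilt [-0.  0. -1.] F [-1.3 -0.8  0.2] j [-0.43  0.03  1.9  -0.    1.21 -2.16] g 0.0
time: 6.4
tool_pos: [0.4303, -0.1783, 0.1069]
tool_rot: [-0.0, -0.08, 0.997, 0.0]
contact_force: [1.3, -0.3, -0.2]
gripper_width: 0.003
grasp_force: 0.0
t 6.4 tip clamp mm [-218.4  -98.    81.9] yaw(clamp,deg) 179.9 tilt [-0.001  0.    -1.   ] F [ 1.3 -0.3 -0.2] j [-0.55 -0.19  2.11 -0.    1.23 -2.28] g 0.0
```

View pics/sc3c.png

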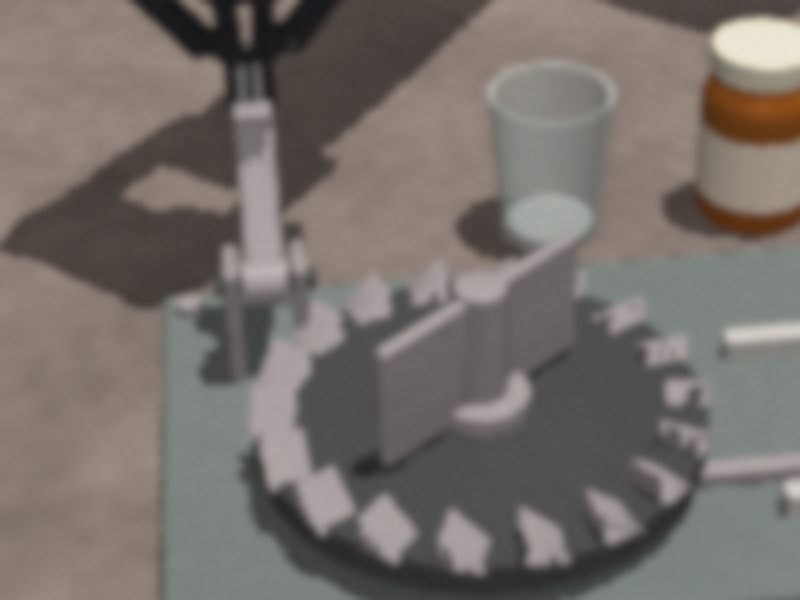

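The pawl lies thrown back, with its arm up from about (262,280) to (252,105) in the crop. Next I lift and go to the wing's anticlockwise side.

```bash
python3 -m inch '[[[0,0,-0.04],[0,0,0],0],[[0,0,-0.05],[0,0,0],0],[[0,0,-0.05],[0,0,0],0],[[-0.034,0.024,0],[0,0,0],0],[[-0.034,0.024,0],[0,0,0],0],[[-0.034,0.024,0],[0,0,0],0],[[-0.034,0.024,0],[0,0,0],0],[[-0.034,0.024,0],[0,0,0],0]]' && python3 -m inch '[[[0,0,0],[0,0,-0.13],0],[[0,0,0],[0,0,-0.13],0],[[0,0,0],[0,0,-0.13],0],[[0,0,0],[0,0,-0.13],0],[[0,0,0],[0,0,-0.126],0],[[0,0,0],[0,0,0],0],[[0,0,0],[0,0,0],0]]'
python3 - <<'E'
from h import *
snap("wrist","wr2.png")
go([-.0505,.022,.068],217)
for r in (-.065,0,.065):
    b=np.radians(127);print(proj("wrist",w([r*np.cos(b),r*np.sin(b),.11])).round())
E
```

```text
time: 7.25
tool_pos: [0.5826, -0.0306, 0.2476]
tool_rot: [0.001, -0.081, 0.997, -0.0]
contact_force: [-0.5, -0.7, 0.3]
gripper_width: -0.0
grasp_force: 0.0
time: 7.95
tool_pos: [0.5812, -0.0322, 0.2474]
tool_rot: [0.0, -0.392, 0.92, -0.0]
contact_force: [-0.6, 0.0, 0.2]
gripper_width: 0.001
grasp_force: 0.0
t 8.0 tip clamp mm [-46.   21.8 222.3] yaw(clamp,deg) -143.1 tilt [ 0.  0. -1.] F [-0.4 -0.4 -0.2] j [-0.18 -0.04  1.72  0.    1.46 -2.56] g 0.0
shift [0.0035 0.0029 0.1543]
turn z -0.002
[185. 268.]
[265. 267.]
[345. 267.]
```

View pics/wr2.png

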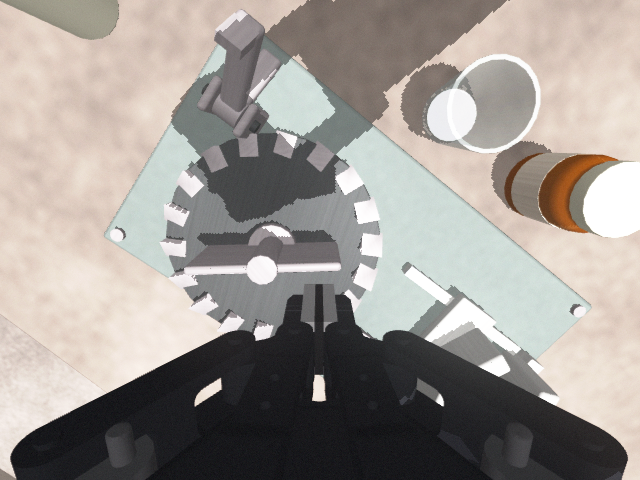

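The wing runs from (185,270) to (340,266), matching the prediction to about 2 mm. I descend beside it.

```bash
python3 -m inch '[[[0.004,0.003,0.04],[0,0,0],0],[[0,0,0.045],[0,0,0],0],[[0,0,0.04],[0,0,0],0],[[0,0,0.028],[0,0,0],0],[[0,0,0],[0,0,0],0],[[-0.007,0,0],[0,0,0],0],[[0,0,0],[0,0,0],0]]' && python3 -m inch '[[[-0.0068,0.0016,0],[0,0,0.14],0],[[-0.0068,0.0016,0],[0,0,0.14],0],[[-0.0068,0.0016,0],[0,0,0.14],0],[[-0.0068,0.0016,0],[0,0,0.14],0],[[0,0,0],[0,0,0],0]]'
python3 -c "
from h import *
st()"
```

```text
time: 8.7
tool_pos: [0.5831, -0.0279, 0.0972]
tool_rot: [0.002, -0.393, 0.919, -0.001]
contact_force: [0.2, 0.3, -0.5]
gripper_width: 0.001
grasp_force: 0.0
time: 9.2
tool_pos: [0.6009, -0.0073, 0.097]
tool_rot: [0.002, -0.124, 0.992, -0.0]
contact_force: [-1.9, -0.1, 0.1]
gripper_width: 0.002
grasp_force: 0.5
t 9.2 tip clamp mm [-22.3  43.2  72. ] yaw(clamp,deg) -175.1 tilt [ 0.004 -0.    -1.   ] F [-1.9 -0.1  0.1] j [-0.14  0.14  1.8   0.    1.2  -1.95] g 0.0
```

```bash
python3 -m inch '[[[-0.0078,0.0026,0],[0,0,0.14],0],[[-0.0078,0.0026,0],[0,0,0.14],0],[[-0.0068,0.0016,0],[0,0,0.14],0],[[-0.0068,0.0016,0],[0,0,0.14],0],[[0,0,0],[0,0,0],0]]'
python3 -c "
from h import *
tip,R=st();a=R[:,:2].T@(tip-w([0,0,0]));print('s,r',a)"
```

```text
time: 9.7
tool_pos: [0.6294, 0.0022, 0.0968]
tool_rot: [0.002, 0.155, 0.988, 0.0]
contact_force: [-0.7, 0.3, 0.7]
gripper_width: 0.005
grasp_force: 0.3
t 9.7 tip clamp mm [ 7.3 47.9 71.8] yaw(clamp,deg) 152.9 tilt [ 0.004 -0.    -1.   ] F [-0.7  0.3  0.7] j [-0.11  0.2   1.73  0.    1.21 -1.37] g 0.0
s,r [0.0149823  0.04608036]
```

```bash
python3 -m inch '[[[-0.0068,0.0016,0],[0,0,0.14],0],[[-0.0068,0.0016,0],[0,0,0.14],0],[[-0.0068,0.0016,0],[0,0,0.14],0],[[0,0,0],[0,0,0],0]]'
python3 -c "
from h import *
tip,R=st();a=R[:,:2].T@(tip-w([0,0,0]));print('s,r',a)"
```

```text
time: 10.1
tool_pos: [0.6494, -0.0024, 0.0963]
tool_rot: [0.002, 0.357, 0.934, 0.001]
contact_force: [-1.1, 0.7, 0.8]
gripper_width: 0.001
grasp_force: 0.4
t 10.1 tip clamp mm [26.3 40.2 71.3] yaw(clamp,deg) 128.9 tilt [ 0.004 -0.    -1.   ] F [-1.1  0.7  0.8] j [-0.12  0.25  1.67  0.    1.21 -0.96] g 0.0
s,r [0.01452509 0.04589797]
```

```bash
python3 -m inch '[[[-0.0068,0.0016,0],[0,0,0.14],0],[[-0.0068,0.0016,0],[0,0,0.14],0],[[0,0,0],[0,0,0],0],[[-0.002,0,0],[0,0,0.04],0],[[-0.002,0,0],[0,0,0],0],[[0,0,0],[0,0,0],0]]'
python3 -c "
from h import *
tip,R=st();a=R[:,:2].T@(tip-w([0,0,0]));print('s,r',a)"
python3 -m inch '[[[-0.002,0,0],[0,0,0],0],[[-0.002,0,0],[0,0,0],0],[[0,0,0],[0,0,0],0]]'
python3 -c "
from h import *
tip,R=st();a=R[:,:2].T@(tip-w([0,0,0]));print('s,r',a)"
```

```text
time: 10.7
tool_pos: [0.6625, -0.0119, 0.0962]
tool_rot: [0.0, 0.5, 0.866, 0.002]
contact_force: [-0.7, 8.4, 3.1]
gripper_width: -0.002
grasp_force: 3.7
t 10.7 tip clamp mm [37.7 28.8 71.2] yaw(clamp,deg) 110.8 tilt [ 0.003  0.003 -1.   ] F [-0.7  8.4  3.1] j [-0.13  0.28  1.64  0.    1.22 -0.66] g -0.0
s,r [0.01361191 0.04579077]
time: 11.0
tool_pos: [0.6626, -0.012, 0.0962]
tool_rot: [-0.004, 0.499, 0.866, 0.003]
contact_force: [-8.1, 17.9, 10.1]
gripper_width: -0.001
grasp_force: 9.9
t 11.0 tip clamp mm [37.7 28.8 71.2] yaw(clamp,deg) 110.8 tilt [-0.003  0.009 -1.   ] F [-8.1 17.9 10.1] j [-0.13  0.28  1.64  0.01  1.23 -0.66] g -0.0
s,r [0.01423377 0.04560032]
```

Force rises to about 20 N with no motion, so the wheel is at its stop. I back off, lift and look.

```bash
python3 -m inch '[[[0.008,0,0],[0,0,0],0],[[0.012,0,0],[0,0,0],0],[[0,0,-0.04],[0,0,0],0],[[0,0,-0.045],[0,0,0],0],[[0,0,-0.045],[0,0,0],0],[[0,0,0],[0,0,-0.14],0],[[0,0,0],[0,0,-0.14],0],[[0,0,0],[0,0,-0.14],0]]' && python3 -m inch '[[[0,0,0],[0,0,-0.14],0],[[0,0,0],[0,0,-0.14],0],[[0,0,0],[0,0,-0.14],0],[[0,0,0],[0,0,-0.14],0],[[0,0,0],[0,0,-0.14],0],[[0,0,0],[0,0,-0.08],0],[[0,0,0],[0,0,0],0],[[0,0,0],[0,0,0],0]]'
python3 - <<'E'
from h import *
go([-.168,-.098,.21],180)
im,d=snap("top","top2.png");cv2.imwrite("pics/top2c.png",cv2.resize(im[130:310,160:400,::-1],None,fx=3,fy=3,interpolation=2))
E
```

```text
time: 11.8
tool_pos: [0.6535, -0.0002, 0.2249]
tool_rot: [0.001, 0.307, 0.952, -0.0]
contact_force: [-0.9, -0.0, -0.4]
gripper_width: 0.0
grasp_force: 0.0
time: 12.6
tool_pos: [0.6534, 0.0001, 0.2242]
tool_rot: [-0.0, -0.074, 0.997, -0.0]
contact_force: [0.9, 0.6, 0.1]
gripper_width: 0.002
grasp_force: 0.0
t 12.6 tip clamp mm [ 30.6  42.  199.2] yaw(clamp,deg) 179.2 tilt [-0. -0. -1.] F [0.9 0.6 0.1] j [-0.11  0.14  1.57 -0.    1.43 -1.83] g 0.0
shift [ 0.1966 -0.1428 -0.0107]
turn z -0.014
```

View pics/top2c.png

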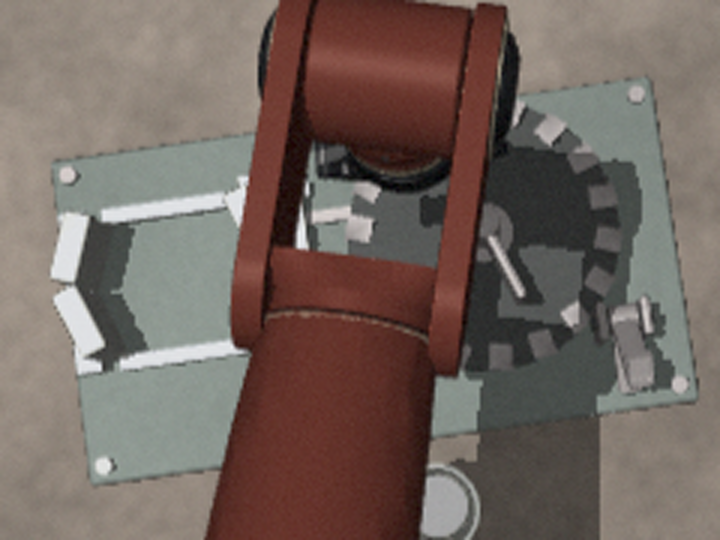

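The wing now points at about 20° (end at (522,297) from the hub at (492,235)), the jaw is open and the pawl is still thrown back. Next I go to the pawl's −x side.

```bash
python3 -m inch '[[[0.0328,-0.0238,0],[0,0,0],0],[[0.0328,-0.0238,0],[0,0,0],0],[[0.0328,-0.0238,0],[0,0,0],0],[[0.0328,-0.0238,0],[0,0,0],0],[[0.0328,-0.0238,0],[0,0,0],0],[[0.0328,-0.0238,0],[0,0,0],0],[[0,0,0],[0,0,0],0],[[0,0,0],[0,0,0],0]]' && python3 -m inch '[[[0,0,0.03],[0,0,0],0],[[0,0,0.03],[0,0,0],0],[[0,0,0.025],[0,0,0],0],[[0,0,0],[0,0,0],0],[[0,0,0],[0,0,0],0]]'
python3 -c "
from h import *
st()"
```

```text
time: 13.45
tool_pos: [0.4798, -0.1705, 0.2245]
tool_rot: [0.0, -0.073, 0.997, -0.0]
contact_force: [0.2, 0.4, 0.6]
gripper_width: 0.001
grasp_force: 0.0
time: 13.95
tool_pos: [0.4807, -0.1694, 0.1394]
tool_rot: [-0.0, -0.075, 0.997, 0.0]
contact_force: [0.8, 0.2, -0.5]
gripper_width: -0.001
grasp_force: 0.0
t 13.95 tip clamp mm [-167.2  -97.4  114.4] yaw(clamp,deg) 179.3 tilt [-0.001  0.    -1.   ] F [ 0.8  0.2 -0.5] j [-0.48 -0.12  1.99  0.    1.28 -2.21] g -0.0
```

```bash
python3 -m inch '[[[-0.012,0,0],[0,0,0],0],[[-0.01,0,-0.003],[0,0,0],0],[[-0.01,0,-0.006],[0,0,0],0],[[-0.01,0,-0.006],[0,0,0],0],[[-0.01,0,-0.001],[0,0,0],0],[[-0.01,0,0],[0,0,0],0],[[-0.01,0,0],[0,0,0],0],[[-0.01,0,0],[0,0,0],0]]' && python3 -m inch '[[[-0.012,0,0],[0,0,0],0],[[-0.012,0,0],[0,0,0],0],[[-0.012,0,0],[0,0,0],0],[[0,0,-0.01],[0,0,0],0],[[0,0,-0.04],[0,0,0],0],[[0,0,-0.05],[0,0,0],0],[[0.03,0,-0.03],[0,0,0],0],[[0,0,0],[0,0,0],0]]'
python3 - <<'E'
from h import *
st()
im,d=snap("scene","sc4.png");cv2.imwrite("pics/sc4c.png",cv2.resize(im[200:350,200:400,::-1],None,fx=4,fy=4,interpolation=2))
E
```

```text
time: 14.75
tool_pos: [0.5619, -0.1577, 0.1549]
tool_rot: [-0.0, -0.074, 0.997, 0.0]
contact_force: [-1.0, -1.0, -0.5]
gripper_width: -0.008
grasp_force: 0.1
time: 15.55
tool_pos: [0.568, -0.1583, 0.2938]
tool_rot: [0.005, -0.074, 0.997, -0.003]
contact_force: [0.2, -0.3, 1.2]
gripper_width: 0.002
grasp_force: 0.0
t 15.55 tip clamp mm [ -79.  -100.7  268.8] yaw(clamp,deg) 179.2 tilt [ 0.011 -0.005 -1.   ] F [ 0.2 -0.3  1.2] j [-0.4  -0.06  1.66 -0.    1.53 -2.12] g 0.0
```

View pics/sc4c.png

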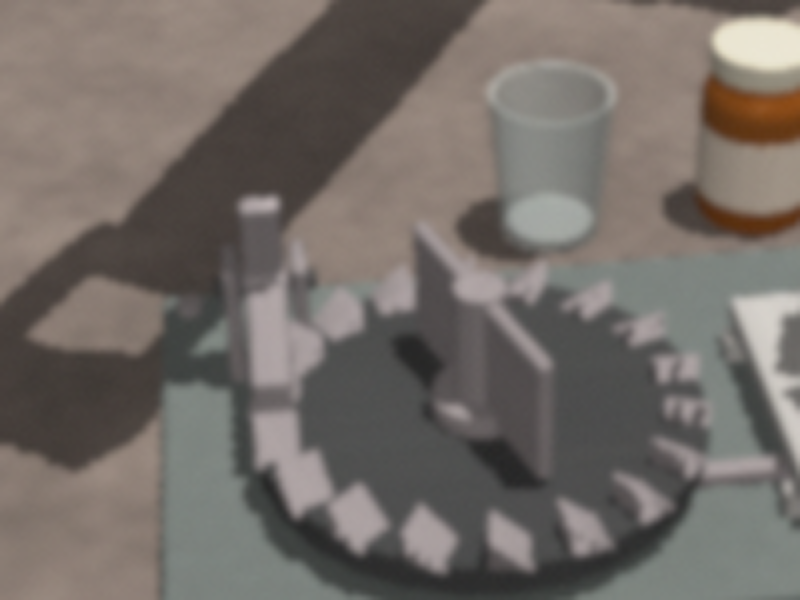

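The pawl is down in the teeth: arm from (265,290) to (275,400), lever upright at (260,230). One check of the wheel angle from the wing's top ends at (305,257) and (337.5,290.5), then I hand in.

Run:
```python
from h import *
a=ray("scene",305,257,.11);b=ray("scene",337.5,290.5,.11)
d=b-a;print("len",np.hypot(*d[:2]),"q deg",np.degrees(np.arctan2(d[1],d[0])-A0)-20)
```

```text
len 0.12135131833318188 q deg 1.5670893269565092
```

```bash
python3 -c "
from plant import manip
print(manip.job_done())"
```

```text
the job is handed in; nothing more can be done
None
```

The clamp is open and the job is handed in: I threw the pawl back, turned the wheel clockwise to its end stop (about 1.6° from zero by camera), and dropped the pawl back into the teeth; the bottle, jar and beaker were left alone.

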